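# Slide the white reference disc along the rail into the reader's corner pocket

## Robot

A 6-joint arm with a two-finger parallel gripper is mounted at the origin on the work surface. World frame = base frame: x ahead of the robot, y to its left, z up, the work surface at z = 0. Lengths are in m, angles in rad, forces in N, time in s.
With the tool pointing down it reaches from about 0.375 to 0.9 m from the base axis. Payload 3.1 kg.
Tool frame: the origin (TCP) lies where the fingers leave the gripper's body, on its centre line; the fingertips stand 73 mm ahead of it and the grasp point (between the pads) lies 54 mm ahead of it; z points along the fingers, y is the line along which they close (so a half turn about z gives the same grasp; the last joint's range is limited). The gripper opens to 85 mm and grips with 20 to 120 N. Pads are 22 mm wide; open, the fingers measure 114 mm over their backs; the gripper's body (76 mm by 85 mm) begins 54 mm behind the grasp point. The pads swing forward as they close: fully open they stand 13 mm farther back than shut.
Start: joints at [1.04, 0.527, 1.433, -0, 1.181, -0.178], TCP at [0.215, 0.587, 0.304] pointing down, gripper open.
Joint ranges: [-3.08, 3.08], [-0.75, 2.2], [0.22, 2.44], [-1.43, 4.57], [0, 2.65], [-2.85, 2.85]. Speed limits (rad/s): [2.79, 2.79, 3.14, 3.14, 3.14, 3.14].

## Interface

Orientations are given as a unit quaternion [x, y, z, w].
In Python, from station import manip gives the robot as it stands.
- The arm moves only by the shell command python3 -m crank 'ROWS' [FORCE]. ROWS is JSON, a list of rows, each an object with "dp": the shift along the tool's x, y, z normalised to -1 to 1, where 1 is 50 cm, a list of three; "delta_rot": the turn, a rotation vector about the tool's x, y, z normalised to -1 to 1, where 1 is 2 pi rad, a list of three; "fingers": the opening, from -1 (shut) to 1 (fully open). A call has 1 to 12 rows; each row shifts and turns the commanded pose from where the row before left it, along the tool's axes as they then stand; what a row does not reach is not made up. A row lasts 1/12 s, in which the tool goes at most 41.7 mm and 7.16 degrees, less where a joint would pass 70% of its speed; a pose out of reach is approached as far as the arm can. A call with a number of a shift or a turn outside -1 to 1 is refused whole. A call with a gripper value outside its range is refused whole. The fingers move at their own pace and stop on an object; FORCE is the grip in N (left out, the last holds). Time passes only in rows, so rows that do not move let the fingers close. It gives the time, the measured TCP pose, the force, the opening and the grip force at its end, in the units of the state.
- manip.sense(): the state, without advancing time (a new reading comes with each control period).
- manip.snapshot(name): name is "scene" or "side" or "wrist"; returns (picture, depth): 384x512x3 uint8, red, green, blue; 384x512 float32, m along the optical axis (not along the pixel's ray), 0 where there is no reading.
- manip.camera_model(name): a dict with "fx", "fy", "cx", "cy" (pixels), "origin" and "attitude" of the camera in the world. Camera axes: x right, y up, looking along -z (the intrinsics and any distortion apply to the point x, -y, -z); pixel columns grow to the right and rows downward; lengths in m; the calibration is good to about 2 mm. A picture is of the moment at which its call begins: read the wrist's pose just before it. camera_model takes no time and is no camera call; for the wrist camera it gives the pose at the moment of the call.
- manip.sign_off(): hands the job in; it is judged then, once.
The state is a dict: "t": time; "q": joint angles; "qd": joint speeds; "tau": joint torques, N m; "tcp_pos": TCP position; "tool_rot": TCP orientation; "force": force on the tool from outside, world axes, zero at the start; "ft_torque": the same for the moment, N m; "finger_gap": opening from 0.0 (shut) to 1.0 (fully open); "gripper_force": force on a finger pad.
Only numpy, scipy, OpenCV 4.12 (cv2) and the standard library are available. Lean on these libraries where they do the work, as an engineer would, in place of code of your own. Each camera call takes 0.05 s, during which the arm holds its last target. There are 200 camera calls.

## Task

Set up the colour reader for calibration: with the fingertips, push the white reference disc straight across the deck until it rests against the long aluminium rail, then keep it pinned against that rail while you slide it along into the corner pocket at the blue end stop, until it sits snug against both the rail and the stop. Only push it, never lift or tip it, and leave the black disc, tube rack, steel bowl and jar where they are. Back off when it is seated.

Things in the scene. Friction and masses are not known exactly. Their poses are not given: they have to be found in the camera images.
- deck: colour reader, fixed to the bench: white deck 160 mm (x) by 300 mm (y), its top 12 mm above the bench. Origin: centre of its underside; z up. Rail along the +x edge, blue end stop across the +y end, pocket in their corner, over a dark green round window. Beyond the stop, y = 150 to 220 mm, a white housing with display, top 40 mm above the bench. The -x and -y edges are open
- rail (a point): middle of the aluminium rail's working face, at deck top height (deck x = +64 mm, y = 0). The straight rail runs the deck's whole length along y, is 16 mm wide and stands 10 mm above the deck top; axes as the deck's
- stop (a point): point on the blue end stop's working face at deck top height (deck x = 0, y = +134 mm). The stop runs along x, is 16 mm thick and stands 10 mm above the deck top; axes as the deck's
- guide (a point): top centre of a small blue guide stub on the deck against the stop: deck x from 10 to 18 mm, y from 118 to 134 mm, 8 mm high above the deck top; leaves the pocket a mouth 46 mm wide, open towards -y
- pocket (a point): where the centre of the disc's underside belongs when it is snug against rail and end stop: on the deck top at deck x = +44 mm, y = +114 mm
- white_disc: loose white calibration disc, 40 mm in diameter, 14 mm thick, 40 to 85 g, lying flat on the deck at the start, 70 to 95 mm (its centre) from the rail face and 126 mm or more from the stop face; smooth glaze, slippery against deck, rail and fingers (friction about 0.3). Origin: centre of its underside; z up
- black_disc: loose black disc of the same size lying on the deck, at least 85 mm (centre to centre) from the white one, nearer to the stop or farther from it; must stay. Origin: centre of its underside
- tube_rack: loose blue tube rack 60 x 110 mm, 53 mm high over its caps, on the bench beyond the rail; must stay. Origin: centre of its underside
- steel_bowl: loose steel bowl, 90 mm across, 55 mm high, on the bench off the deck's -y end; must stay. Origin: centre of its underside
- sample_jar: loose glass jar with red cap, 44 mm across, 55 mm high, on the bench beyond the rail; must stay. Origin: centre of its underside
Things that resemble listed ones, but are neither listed nor needed, are in the scene too. Several things have the shape of the white_disc; the one meant has the colours described above.

How it is judged:
By the outcome, as a careful person would: the job done as asked, in the order asked, and still so for the second after the job is handed in, with the robot touching nothing.
It also fails if it takes over 56 s, if anything falls off the work surface, if the arm or the gripper's body presses on something with over 40 N, if the wrist force passes 120 N, or if a joint passes its speed limit or range.

## Working session

There is one attempt and no reset: what is moved stays moved. The work goes in short steps, Python scripts to look and compute and a shell command to move; the robot and the scene stay as the last step left them, time stands still between calls to the robot, and variables do not carry over. Pictures are saved under pics/ and viewed, at most 10 in all, crops included, and the job is handed in when it is done.

```bash
mkdir -p pics; ls
python3 - <<'E'
from station import manip
import cv2,numpy as np
s=manip.sense();print({k:np.round(s[k],3).tolist() for k in ('t','tcp_pos','tool_rot','force','finger_gap')})
for n in('scene','side','wrist'):
    p,d=manip.snapshot(n);np.savez(f'pics/{n}0.npz',p=p,d=d)
    cv2.imwrite(f'pics/{n}0.png',p[...,::-1]);m=manip.camera_model(n);print(n,m)
a=[cv2.imread(f'pics/{n}0.png') for n in('scene','side')]
cv2.imwrite('pics/both0.png',cv2.resize(np.vstack(a),None,fx=.78,fy=.78))
E
```

```text
pics
{'t': 0.0, 'tcp_pos': [0.215, 0.586, 0.303], 'tool_rot': [0.175, 0.985, -0.001, -0.0], 'force': [-0.064, 0.528, -0.023], 'finger_gap': 1.001}
scene {'fx': 465.24446174828927, 'fy': 465.24446174828927, 'cx': 254.34996115697842, 'cy': 186.5758841847634, 'origin': array([1.12335751, 0.04694812, 0.85334928]), 'attitude': array([0.18938746, 0.21586946, 0.7268641 , 0.62386004])}
side {'fx': 443.84040480690203, 'fy': 443.84040480690203, 'cx': 258.7024265596377, 'cy': 192.47942595504927, 'origin': array([ 0.54996358, -0.65318571,  0.54036412]), 'attitude': array([ 0.43132996, -0.01481048, -0.03798432,  0.9012726 ])}
wrist {'fx': 338.9531408227354, 'fy': 338.9531408227354, 'cx': 261.29952850468953, 'cy': 194.87731412912171, 'origin': array([0.15056091, 0.61039808, 0.37246409]), 'attitude': array([-0.11173007, -0.07735134,  0.56711685,  0.81234946])}
```

View pics/scene0.png

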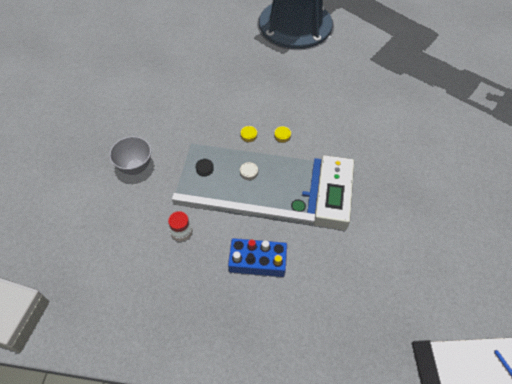

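View pics/side0.png

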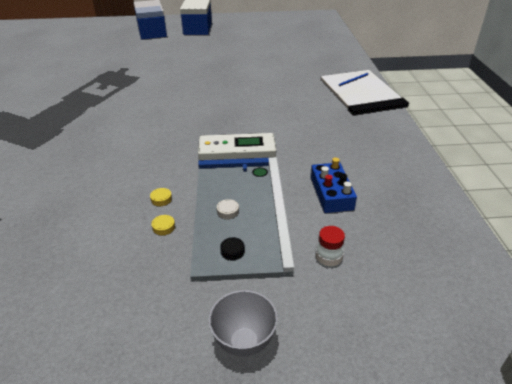

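The scene shows the white disc at (249,170), the black disc at (205,167), the rail along (176,198) to (315,216), the blue stop at (315,185) and the pocket window at (298,205). In the side view the white disc is at (228,208), black at (232,248), window at (260,172). Now I'll measure them.

```bash
cat > h.py <<'E'
import numpy as np,cv2
from scipy.spatial.transform import Rotation as R
from station import manip
def cast(m,uv,z):
    uv=np.atleast_2d(np.asarray(uv,float))
    d=np.c_[(uv[:,0]-m['cx'])/m['fx'],-(uv[:,1]-m['cy'])/m['fy'],-np.ones(len(uv))]
    d=R.from_quat(m['attitude']).apply(d);o=np.asarray(m['origin'])
    return o+d*((z-o[2])/d[:,2])[:,None]
def blob(mask,seed,r=8):
    n,l,st,c=cv2.connectedComponentsWithStats(mask.astype(np.uint8))
    u,v=seed;w=l[v-r:v+r+1,u-r:u+r+1];w=w[w>0]
    if not len(w):return None
    k=np.bincount(w).argmax();return l==k
def pts(mask): 
    v,u=np.nonzero(mask);return np.c_[u,v]
E
python3 - <<'E'
from h import *
seeds={'scene':dict(w=(249,170),b=(205,167),rail=(245,209),stop=(316,180),win=(299,206)),
'side':dict(w=(228,208),b=(232,248),rail=(280,215),stop=(220,162),win=(260,172))}
for n in seeds:
    z=np.load(f'pics/{n}0.npz');p=z['p'];d=z['d'];m=manip.camera_model(n)
    hsv=cv2.cvtColor(p,cv2.COLOR_RGB2HSV);H,S,V=[hsv[...,i].astype(int) for i in range(3)]
    for k,(u,v) in seeds[n].items(): print(n,k,'rgb',p[v,u],end=' ')
    print()
    M=dict(w=(V>165)&(S<70),b=(V<60),rail=(V>165)&(S<70),stop=(H>100)&(H<125)&(S>130),win=(H>50)&(H<90)&(S>100))
    Z=dict(w=.026,b=.026,rail=.022,stop=.022,win=.012)
    for k in M:
        B=blob(M[k],seeds[n][k],6)
        if B is None: print(k,'none');continue
        q=pts(B);r=cv2.minAreaRect(q.astype(np.float32));W=cast(m,q,Z[k])[:,:2]
        rw=cv2.minAreaRect((W*1000).astype(np.float32))
        # depth height
        dd=d[q[:,1],q[:,0]];a=np.c_[(q[:,0]-m['cx'])/m['fx'],-(q[:,1]-m['cy'])/m['fy'],-np.ones(len(q))]*dd[:,None]
        zz=(R.from_quat(m['attitude']).apply(a)+m['origin'])[:,2]
        print(n,k,len(q),'px',q.mean(0).round(1),'rect mm',np.round(rw[0],1),np.round(rw[1],1),round(rw[2],2),'z',np.percentile(zz[dd>0],[10,50,90]).round(4))
E
```

```text
scene w rgb [219 218 210] scene b rgb [54 55 56] scene rail rgb [214 214 216] scene stop rgb [ 52  94 163] scene win rgb [ 55 109  70] 
scene w 219 px [248.6 169. ] rect mm [540.2 -50.4] [37.5 39.4] 8.86 z [0.0249 0.0269 0.0289]
scene b 209 px [204.2 167.3] rect mm [ 550.4 -146. ] [42.2 35.7] 33.11 z [0.0216 0.0267 0.0286]
scene rail 1043 px [243. 206.] rect mm [632.2 -48.2] [301.5  18.2] 88.77 z [0.0199 0.0224 0.0245]
scene stop 385 px [313.6 186.4] rect mm [555.8  88.9] [ 28.8 139.6] 88.81 z [0.0204 0.0227 0.0245]
scene win 93 px [298.  205.4] rect mm [606.9  67.4] [24.  22.6] 77.29 z [0.0107 0.013  0.0152]
side w rgb [212 207 200] side b rgb [21 22 18] side rail rgb [215 216 217] side stop rgb [ 36  68 132] side win rgb [42 85 49] 
side w 241 px [227.3 206.1] rect mm [540.  -51.1] [35.5 37.6] 84.92 z [0.0258 0.0268 0.028 ]
side b 442 px [232.2 248.5] rect mm [ 545.3 -154.6] [46.7 37.2] 86.82 z [0.0183 0.0265 0.028 ]
side rail 1046 px [280.8 214.2] rect mm [633.4 -47.4] [298.5  17. ] 88.77 z [0.0208 0.0225 0.0237]
side stop 515 px [233.3 162.6] rect mm [555.1  82.3] [ 40.6 139.2] 88.79 z [0.0166 0.0218 0.0233]
side win 73 px [259.6 171.8] rect mm [606.9  66. ] [20.4 22.3] 84.86 z [0.012  0.0129 0.014 ]
```

Measurements agree: deck yaw is about −1.23° with its origin near (560.8, −46.3) mm. The predicted pocket is (607.2, 66.8) and the measured window is (606.9, 66.7). The white disc is at deck (−20.6, −4.9), which is 84.6 mm from the rail and inside the given range. I'll shut the fingers and travel.

```bash
cat >> h.py <<'E'
YAW=np.radians(-1.23);EX=np.array([np.cos(YAW),np.sin(YAW)]);EY=np.array([-EX[1],EX[0]]);O=np.array([.5608,-.0463])
def deck(p): p=np.asarray(p)[:2]-O;return np.array([p@EX,p@EY])*1000
def rel(tx,ty,z):  # deck mm target of TCP, z m: needed shift in tool units
    s=manip.sense();r=R.from_quat(s['tool_rot']);w=np.r_[O+(tx*EX+ty*EY)/1000,z]
    ax=r.as_matrix()[:,0];yaw=np.degrees(np.arctan2(ax[1],ax[0])-YAW)%360
    print('t',s['t'],'deck',deck(s['tcp_pos']).round(1),'z',round(s['tcp_pos'][2],4),'toolx yaw in deck',yaw.round(2),'tilt',r.as_matrix()[:,2].round(4),'gap',s['finger_gap'],'F',np.round(s['force'],1),'q',np.round(s['q'],2))
    print('dp total',(r.inv().apply(w-s['tcp_pos'])/.5).round(4))
E
python3 -m crank '[{"dp":[-0.0484,-0.05,0.01],"delta_rot":[0,0,0],"fingers":-1},{"dp":[-0.0484,-0.05,0.01],"delta_rot":[0,0,0],"fingers":-1},{"dp":[-0.0484,-0.05,0.01],"delta_rot":[0,0,0],"fingers":-1},{"dp":[-0.0484,-0.05,0.01],"delta_rot":[0,0,0],"fingers":-1},{"dp":[-0.0484,-0.05,0.01],"delta_rot":[0,0,0],"fingers":-1},{"dp":[-0.0484,-0.05,0.01],"delta_rot":[0,0,0],"fingers":-1},{"dp":[-0.0484,-0.05,0.01],"delta_rot":[0,0,0],"fingers":-1},{"dp":[-0.0484,-0.05,0.01],"delta_rot":[0,0,0],"fingers":-1},{"dp":[-0.0484,-0.05,0.01],"delta_rot":[0,0,0],"fingers":-1},{"dp":[-0.0484,-0.05,0.01],"delta_rot":[0,0,0],"fingers":-1},{"dp":[-0.0484,-0.05,0.01],"delta_rot":[0,0,0],"fingers":-1},{"dp":[-0.0484,-0.05,0.01],"delta_rot":[0,0,0],"fingers":-1}]'
python3 -c "from h import *;rel(-64,-4.9,.2)"
```

```text
t: 1.15
tcp_pos: [0.3849, 0.2035, 0.2437]
tool_rot: [0.175, 0.985, 0.0, 0.0]
force: [1.5, 0.9, -0.4]
finger_gap: -0.002
gripper_force: 0.0
t 1.15 deck [-181.2  245.9] z 0.2437 toolx yaw in deck 161.08 tilt [ 2.e-04  1.e-04 -1.e+00] gap -0.002321782888086318 F [ 1.5  0.9 -0.4] q [ 0.23  0.38  1.96  0.    0.81 -0.99]
dp total [-0.3844 -0.3986  0.0875]
```

```bash
python3 -m crank '[{"dp":[-0.0475,-0.049,0.01],"delta_rot":[0,0,0],"fingers":-1},{"dp":[-0.0475,-0.049,0.01],"delta_rot":[0,0,0],"fingers":-1},{"dp":[-0.0475,-0.049,0.01],"delta_rot":[0,0,0],"fingers":-1},{"dp":[-0.0475,-0.049,0.01],"delta_rot":[0,0,0],"fingers":-1},{"dp":[-0.0475,-0.049,0.01],"delta_rot":[0,0,0],"fingers":-1},{"dp":[-0.0475,-0.049,0.01],"delta_rot":[0,0,0],"fingers":-1},{"dp":[-0.0475,-0.049,0.01],"delta_rot":[0,0,0],"fingers":-1},{"dp":[-0.04,-0.04,0.01],"delta_rot":[0,0,0],"fingers":-1},{"dp":[0,0,0],"delta_rot":[0,0,-0.0175],"fingers":-1},{"dp":[0,0,0],"delta_rot":[0,0,-0.0175],"fingers":-1},{"dp":[0,0,0],"delta_rot":[0,0,-0.0176],"fingers":-1},{"dp":[0,0,0],"delta_rot":[0,0,0],"fingers":-1}]'
python3 -c "from h import *;rel(-64,-4.9,.12)"
```

```text
t: 2.15
tcp_pos: [0.4934, -0.0393, 0.2036]
tool_rot: [0.01, 1.0, 0.0, -0.0]
force: [-0.5, -0.1, -0.3]
finger_gap: -0.001
gripper_force: 0.0
t 2.15 deck [-67.6   5.6] z 0.2036 toolx yaw in deck 180.07 tilt [-6.e-04  2.e-04 -1.e+00] gap -0.0009993554997645491 F [-0.5 -0.1 -0.3] q [-0.31  0.51  1.85  0.    0.78 -1.86]
dp total [-0.0072 -0.021   0.1673]
```

```bash
python3 -m crank '[{"dp":[-0.0072,-0.021,0.04],"delta_rot":[0,0,0],"fingers":-1},{"dp":[0,0,0.06],"delta_rot":[0,0,0],"fingers":-1},{"dp":[0,0,0.0673],"delta_rot":[0,0,0],"fingers":-1},{"dp":[0,0,0],"delta_rot":[0,0,0],"fingers":-1},{"dp":[0,0,0],"delta_rot":[0,0,0],"fingers":-1}]'
python3 - <<'E'
from h import *
rel(-64,-4.9,.091)
a=[]
for n in('side','wrist'):
    p,d=manip.snapshot(n);np.savez(f'pics/{n}1.npz',p=p,d=d)
    if n=='side':p=cv2.resize(p[120:312,130:386],(512,384))
    a.append(p[...,::-1])
cv2.imwrite('pics/v1.png',cv2.resize(np.hstack(a),(800,300)))
E
```

```text
t: 2.57
tcp_pos: [0.4956, -0.049, 0.1188]
tool_rot: [0.011, 1.0, 0.001, -0.003]
force: [-0.4, -0.3, 1.2]
finger_gap: -0.002
gripper_force: 0.0
t 2.5667 deck [-65.1  -4.1] z 0.1188 toolx yaw in deck 179.92 tilt [-0.0051  0.0017 -1.    ] gap -0.001741079040297498 F [-0.4 -0.3  1.2] q [-0.32  0.68  1.89 -0.    0.59 -1.87]
dp total [-0.0025 -0.0017  0.0557]
```

View pics/v1.png

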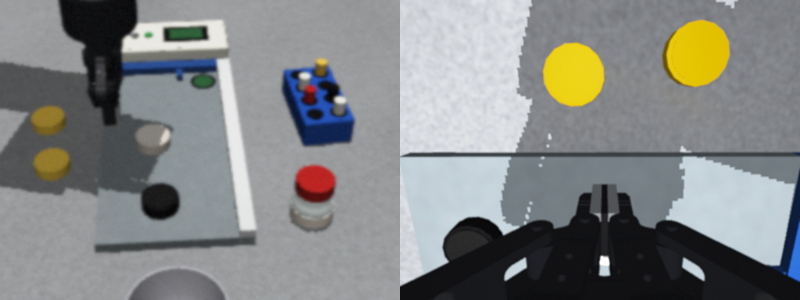

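The fingertips, at (108,118) in the side half, stand just behind the white disc at (153,138). The wrist half shows the disc glinting centred behind the finger gap at (605,265). I'll lower and start the straight push.

```bash
python3 -m crank '[{"dp":[-0.0025,-0.0017,0.028],"delta_rot":[0,0,0],"fingers":-1},{"dp":[0,0,0.0279],"delta_rot":[0,0,0],"fingers":-1},{"dp":[0,0,0],"delta_rot":[0,0,0],"fingers":-1},{"dp":[0,0,0],"delta_rot":[0,0,0],"fingers":-1},{"dp":[0,0,0],"delta_rot":[0,0,0],"fingers":-1}]'
python3 -c "from h import *;rel(-24,-4.9,.0905)"
```

```text
t: 3.08
tcp_pos: [0.4988, -0.0505, 0.0941]
tool_rot: [0.011, 1.0, -0.0, 0.001]
force: [0.8, -0.2, -0.9]
finger_gap: 0.001
gripper_force: 0.0
t 3.0833 deck [-61.9  -5.5] z 0.0941 toolx yaw in deck 180.01 tilt [ 0.0029 -0.001  -1.    ] gap 0.0014987173877981678 F [ 0.8 -0.2 -0.9] q [-0.32  0.73  1.89  0.    0.52 -1.87]
dp total [-0.0757  0.0013  0.0075]
```

```bash
python3 -m crank '[{"dp":[-0.006,0.001,0.004],"delta_rot":[0,0,0],"fingers":-1},{"dp":[-0.01,0,0],"delta_rot":[0,0,0],"fingers":-1},{"dp":[-0.01,0,0],"delta_rot":[0,0,0],"fingers":-1},{"dp":[-0.01,0,0],"delta_rot":[0,0,0],"fingers":-1},{"dp":[-0.01,0,0],"delta_rot":[0,0,0],"fingers":-1},{"dp":[-0.01,0,0],"delta_rot":[0,0,0],"fingers":-1},{"dp":[-0.01,0,0],"delta_rot":[0,0,0],"fingers":-1},{"dp":[-0.01,0,0],"delta_rot":[0,0,0],"fingers":-1},{"dp":[0,0,0],"delta_rot":[0,0,0],"fingers":-1},{"dp":[0,0,0],"delta_rot":[0,0,0],"fingers":-1}]'
cat > look.py <<'E'
import sys
from h import *
i=sys.argv[1];rel(13,-4.9,.0905);a=[]
for n,(x0,y0) in (('side',(150,120)),('scene',(160,90))):
    p,d=manip.snapshot(n);m=manip.camera_model(n);hsv=cv2.cvtColor(p,cv2.COLOR_RGB2HSV).astype(int)
    a.append(cv2.resize(p[y0:y0+150,x0:x0+200],(400,300),interpolation=cv2.INTER_CUBIC)[...,::-1])
    c=((hsv[...,2]>130)&(hsv[...,0]<35)&(hsv[...,1]>8)&(hsv[...,1]<70)).astype(np.uint8)
    k,l,st,ce=cv2.connectedComponentsWithStats(c)
    for j in range(1,k):
        if 60<st[j,4]<500:
            q=pts(l==j);W=cast(m,q,.026);D=np.array([deck(w) for w in W]);e=(D.min(0)+D.max(0))/2
            if abs(e[0])<80 and abs(e[1])<150: print(n,st[j,4],'deck ctr',e.round(1),'ext',np.ptp(D,axis=0).round(1))
cv2.imwrite(f'pics/v{i}.png',np.hstack(a))
E
python3 look.py 2
```

```text
t: 3.92
tcp_pos: [0.5364, -0.0507, 0.0902]
tool_rot: [0.011, 1.0, -0.0, 0.0]
force: [0.1, 0.5, -0.7]
finger_gap: -0.002
gripper_force: 0.0
t 3.9167 deck [-24.3  -5. ] z 0.0902 toolx yaw in deck 180.02 tilt [ 5.e-04 -1.e-04 -1.e+00] gap -0.0017937137646803743 F [ 0.1  0.5 -0.7] q [-0.3   0.75  1.79  0.    0.59 -1.85]
dp total [-0.0745  0.0001 -0.0005]
side 174 deck ctr [ 8.  -4.5] ext [33.9 30.9]
scene 210 deck ctr [ 8.8 -2.8] ext [38.  37.4]
```

View pics/v2.png

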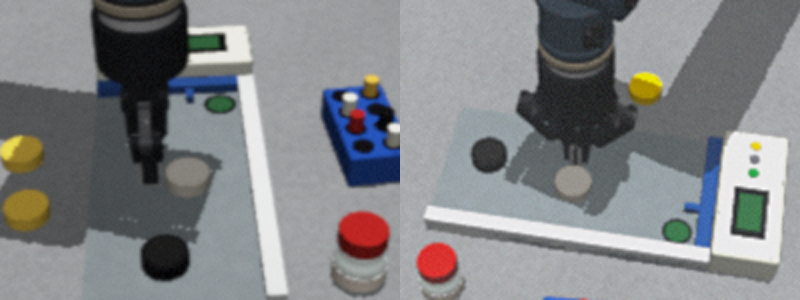

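The finger pushes the disc squarely, with no sideways drift: side view (187,177), scene view (573,181). I'll continue to the rail.

```bash
python3 -m crank '[{"dp":[-0.01,0,0],"delta_rot":[0,0,0],"fingers":-1},{"dp":[-0.01,0,0],"delta_rot":[0,0,0],"fingers":-1},{"dp":[-0.01,0,0],"delta_rot":[0,0,0],"fingers":-1},{"dp":[-0.01,0,0],"delta_rot":[0,0,0],"fingers":-1},{"dp":[-0.01,0,0],"delta_rot":[0,0,0],"fingers":-1},{"dp":[-0.006,0,0],"delta_rot":[0,0,0],"fingers":-1},{"dp":[-0.006,0,0],"delta_rot":[0,0,0],"fingers":-1},{"dp":[-0.006,0,0],"delta_rot":[0,0,0],"fingers":-1},{"dp":[-0.004,0,0],"delta_rot":[0,0,0],"fingers":-1},{"dp":[0,0,0],"delta_rot":[0,0,0],"fingers":-1},{"dp":[0,0,0],"delta_rot":[0,0,0],"fingers":-1}]'
python3 look.py 3
```

```text
t: 4.93
tcp_pos: [0.5721, -0.0514, 0.0903]
tool_rot: [0.011, 1.0, -0.0, 0.0]
force: [-0.8, -0.9, 0.5]
finger_gap: 0.001
gripper_force: 0.0
t 4.9333 deck [11.4 -4.9] z 0.0903 toolx yaw in deck 180.01 tilt [ 2.e-04 -0.e+00 -1.e+00] gap 0.0006029378744694333 F [-0.8 -0.9  0.5] q [-0.28  0.78  1.7   0.    0.66 -1.83]
dp total [-0.0031 -0.     -0.0004]
side 167 deck ctr [43.1 -4.3] ext [32.4 31.1]
scene 226 deck ctr [43.2 -3.4] ext [38.  38.3]
```

```bash
python3 -m crank '[{"dp":[-0.003,0,0],"delta_rot":[0,0,0],"fingers":-1},{"dp":[0,0,0],"delta_rot":[0,0,0],"fingers":-1},{"dp":[0,0,0],"delta_rot":[0,0,0],"fingers":-1}]' | grep -E 'pos|force:'
python3 -m crank '[{"dp":[-0.003,0,0],"delta_rot":[0,0,0],"fingers":-1},{"dp":[0,0,0],"delta_rot":[0,0,0],"fingers":-1},{"dp":[0,0,0],"delta_rot":[0,0,0],"fingers":-1}]' | grep -E 'pos|force:'; python3 look.py 4
```

```text
tcp_pos: [0.5736, -0.0515, 0.0903]
force: [0.2, -0.4, -0.7]
gripper_force: 0.0
tcp_pos: [0.5746, -0.0514, 0.0902]
force: [-2.1, 0.3, 0.0]
gripper_force: 0.7
t 5.5333 deck [13.9 -4.8] z 0.0902 toolx yaw in deck 180.01 tilt [-1.1e-03  2.0e-04 -1.0e+00] gap -0.003442436223583024 F [-2.1  0.3  0. ] q [-0.28  0.78  1.69 -0.    0.67 -1.83]
dp total [ 0.0018 -0.0002 -0.0005]
side 183 deck ctr [44.7 -5.5] ext [35.8 33.7]
scene 223 deck ctr [45.  -3.4] ext [37.3 38.3]
```

```bash
python3 -m crank '[{"dp":[-0.002,0,0],"delta_rot":[0,0,0],"fingers":-1},{"dp":[0,0,0],"delta_rot":[0,0,0],"fingers":-1},{"dp":[0,0,0],"delta_rot":[0,0,0],"fingers":-1}]' | grep -E 'pos|force:'
python3 -m crank '[{"dp":[0.02,0,0],"delta_rot":[0,0,0],"fingers":-1},{"dp":[0.04,0,0],"delta_rot":[0,0,0],"fingers":-1},{"dp":[0,0,0],"delta_rot":[0,0,-0.018],"fingers":-1},{"dp":[0,0,0],"delta_rot":[0,0,-0.018],"fingers":-1},{"dp":[0,0,0],"delta_rot":[0,0,-0.018],"fingers":-1},{"dp":[0,0,0],"delta_rot":[0,0,-0.018],"fingers":-1},{"dp":[0,0,0],"delta_rot":[0,0,-0.018],"fingers":-1},{"dp":[0,0,0],"delta_rot":[0,0,-0.018],"fingers":-1},{"dp":[0,0,0],"delta_rot":[0,0,-0.017],"fingers":-1},{"dp":[0,-0.04,0],"delta_rot":[0,0,0],"fingers":-1},{"dp":[0,-0.046,0],"delta_rot":[0,0,0],"fingers":-1},{"dp":[0,0,0],"delta_rot":[0,0,0],"fingers":-1}]'
sed -i 's/rel(13,-4.9,.0905)/rel(*map(float,sys.argv[2:4]),.0905)/' look.py; python3 look.py 5 23.1 -26.9
```

```text
tcp_pos: [0.5749, -0.0513, 0.0902]
force: [-4.8, 0.1, 2.9]
gripper_force: 2.2
t: 6.88
tcp_pos: [0.5816, -0.0855, 0.0913]
tool_rot: [-0.372, 0.928, -0.004, 0.005]
force: [1.3, -0.9, 0.3]
finger_gap: 0.006
gripper_force: 0.0
t 6.8833 deck [ 21.6 -38.8] z 0.0913 toolx yaw in deck 224.91 tilt [ 0.0119 -0.0043 -0.9999] gap 0.006256198917263191 F [ 1.3 -0.9  0.3] q [-0.34  0.78  1.67 -0.    0.67 -2.67]
dp total [-0.0188  0.0148  0.0016]
scene 228 deck ctr [45. -3.] ext [37.3 38.2]
```

View pics/v5.png

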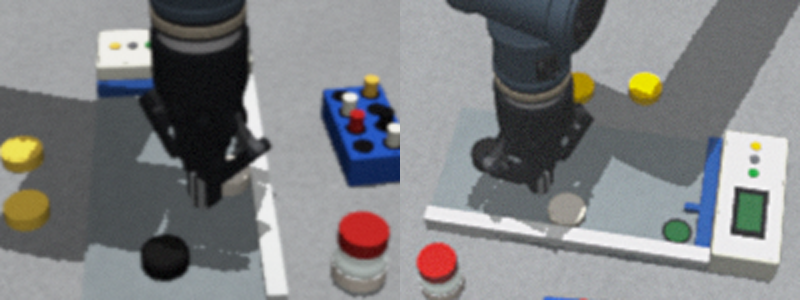

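The disc still rests on the rail (scene (567,209), deck x ≈ 45). The finger is turned 45° behind it with a small gap. I'll centre and make contact.

```bash
python3 -m crank '[{"dp":[0,0.014,0],"delta_rot":[0,0,0],"fingers":-1},{"dp":[-0.004,0,0],"delta_rot":[0,0,0],"fingers":-1},{"dp":[-0.004,0,0],"delta_rot":[0,0,0],"fingers":-1},{"dp":[-0.004,0,0],"delta_rot":[0,0,0],"fingers":-1},{"dp":[0,0,0],"delta_rot":[0,0,0],"fingers":-1},{"dp":[0,0,0],"delta_rot":[0,0,0],"fingers":-1}]' | grep -E 'pos|force:'
python3 look.py 6 23.1 -26.9
```

```text
tcp_pos: [0.5754, -0.0724, 0.0904]
force: [0.9, -0.2, -0.4]
gripper_force: 0.0
t 7.4833 deck [ 15.2 -25.8] z 0.0904 toolx yaw in deck 225.05 tilt [ 3.e-04 -1.e-04 -1.e+00] gap -0.0012123491889083522 F [ 0.9 -0.2 -0.4] q [-0.32  0.78  1.69 -0.    0.67 -2.65]
dp total [-0.0096 -0.0128 -0.0002]
side 126 deck ctr [48.  -7.5] ext [29.2 29.9]
scene 225 deck ctr [45.  -3.4] ext [37.3 38.3]
```

```bash
python3 -m crank '[{"dp":[0,-0.012,0],"delta_rot":[0,0,0],"fingers":-1},{"dp":[-0.004,0,0],"delta_rot":[0,0,0],"fingers":-1},{"dp":[-0.004,0,0],"delta_rot":[0,0,0],"fingers":-1},{"dp":[-0.003,0,0],"delta_rot":[0,0,0],"fingers":-1},{"dp":[-0.003,0,0],"delta_rot":[0,0,0],"fingers":-1},{"dp":[-0.0065,0.006,0],"delta_rot":[0,0,0],"fingers":-1},{"dp":[-0.0065,0.006,0],"delta_rot":[0,0,0],"fingers":-1},{"dp":[-0.0065,0.006,0],"delta_rot":[0,0,0],"fingers":-1},{"dp":[0,0,0],"delta_rot":[0,0,0],"fingers":-1},{"dp":[0,0,0],"delta_rot":[0,0,0],"fingers":-1}]' | grep -E 'pos|force:'
python3 look.py 7 23.1 92
```

```text
tcp_pos: [0.5801, -0.0582, 0.0895]
force: [-8.2, -3.2, 4.8]
gripper_force: 4.3
t 8.4167 deck [ 19.6 -11.5] z 0.0895 toolx yaw in deck 225.12 tilt [-0.0132  0.0017 -0.9999] gap -0.0020517226105886137 F [-8.2 -3.2  4.8] q [-0.29  0.79  1.67 -0.    0.7  -2.62]
dp total [-0.1516  0.1411 -0.0019]
side 121 deck ctr [49.6  1. ] ext [27.9 30.2]
scene 226 deck ctr [45.8  5.3] ext [40.3 38.2]
```

View pics/v7.png

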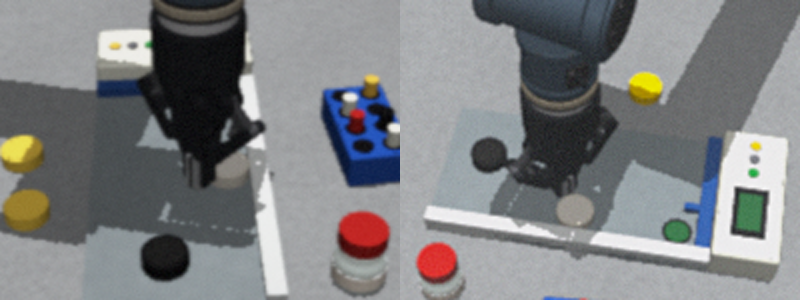

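The disc slides along the rail (scene (575,210)), but the force leans too much into the rail. Contact is near the finger's edge, so I'll recentre and turn 6° more towards +y.

```bash
python3 -m crank '[{"dp":[0.01,0,0],"delta_rot":[0,0,0],"fingers":-1},{"dp":[0,-0.02,0],"delta_rot":[0,0,-0.0165],"fingers":-1},{"dp":[0,0,0],"delta_rot":[0,0,0],"fingers":-1},{"dp":[0,0,0],"delta_rot":[0,0,0],"fingers":-1},{"dp":[0,0,0],"delta_rot":[0,0,0],"fingers":-1}]' | grep -E 'pos|force:'
python3 look.py 8 26.3 -18.7
```

```text
tcp_pos: [0.5887, -0.0695, 0.0903]
force: [-0.1, -0.0, 0.2]
gripper_force: 0.0
t 8.9333 deck [ 28.4 -22.6] z 0.0903 toolx yaw in deck 230.83 tilt [ 3.e-04  1.e-04 -1.e+00] gap -0.0032671548243224926 F [-0.1 -0.   0.2] q [-0.31  0.79  1.65  0.    0.7  -2.74]
dp total [-0.0034  0.0081 -0.0003]
scene 224 deck ctr [45.8  5.4] ext [40.3 37.1]
```

```bash
python3 -m crank '[{"dp":[0,0.006,0],"delta_rot":[0,0,0],"fingers":-1},{"dp":[-0.003,0,0],"delta_rot":[0,0,0],"fingers":-1},{"dp":[-0.003,0,0],"delta_rot":[0,0,0],"fingers":-1},{"dp":[-0.0078,0.006,0],"delta_rot":[0,0,0],"fingers":-1},{"dp":[-0.0078,0.006,0],"delta_rot":[0,0,0],"fingers":-1},{"dp":[-0.0078,0.006,0],"delta_rot":[0,0,0],"fingers":-1},{"dp":[-0.0078,0.006,0],"delta_rot":[0,0,0],"fingers":-1},{"dp":[0,0,0],"delta_rot":[0,0,0],"fingers":-1}]' | grep -E 'pos|force:'
python3 look.py 9 26.3 92
```

```text
tcp_pos: [0.5862, -0.0449, 0.0898]
force: [-5.0, -1.1, 1.2]
gripper_force: 2.4
t 9.7 deck [25.4  1.9] z 0.0898 toolx yaw in deck 231.03 tilt [-7.5e-03  8.0e-04 -1.0e+00] gap 8.103188426342067e-06 F [-5.  -1.1  1.2] q [-0.27  0.79  1.66 -0.    0.7  -2.7 ]
dp total [-0.1412  0.1119 -0.0012]
scene 225 deck ctr [46.3 25.2] ext [39.6 37.3]
```

```bash
python3 -m crank '[{"dp":[-0.0077,0.0063,0],"delta_rot":[0,0,0],"fingers":-1},{"dp":[-0.0077,0.0063,0],"delta_rot":[0,0,0],"fingers":-1},{"dp":[-0.0077,0.0063,0],"delta_rot":[0,0,0],"fingers":-1},{"dp":[-0.0077,0.0063,0],"delta_rot":[0,0,0],"fingers":-1},{"dp":[-0.0077,0.0063,0],"delta_rot":[0,0,0],"fingers":-1},{"dp":[-0.0077,0.0063,0],"delta_rot":[0,0,0],"fingers":-1},{"dp":[-0.0077,0.0063,0],"delta_rot":[0,0,0],"fingers":-1},{"dp":[-0.0077,0.0063,0],"delta_rot":[0,0,0],"fingers":-1}]' | grep -E 'pos|force:'
python3 look.py 10 26.3 92
```

```text
tcp_pos: [0.5873, -0.0057, 0.0897]
force: [-4.4, -2.1, 0.6]
gripper_force: 2.4
t 10.4667 deck [25.6 41.2] z 0.0897 toolx yaw in deck 230.98 tilt [-6.6e-03  2.0e-04 -1.0e+00] gap 0.0009933912544501345 F [-4.4 -2.1  0.6] q [-0.2   0.79  1.66 -0.    0.7  -2.64]
dp total [-0.0798  0.063  -0.0016]
scene 222 deck ctr [44.6 65.8] ext [38.1 37.2]
```

View pics/v10.png

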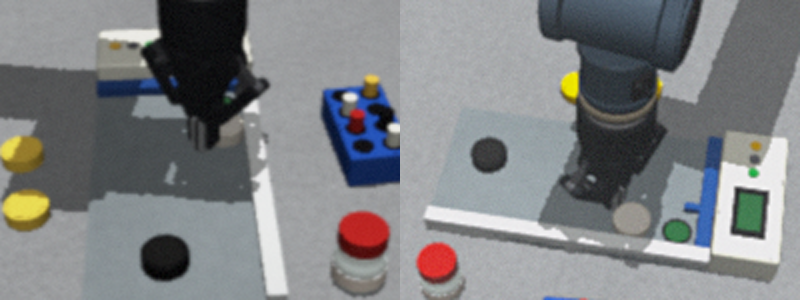

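The disc is at the rail, scene (632,218), heading straight for the pocket. I'll continue.

```bash
python3 -m crank '[{"dp":[-0.0078,0.0061,0],"delta_rot":[0,0,0],"fingers":-1},{"dp":[-0.0078,0.0061,0],"delta_rot":[0,0,0],"fingers":-1},{"dp":[-0.0078,0.0061,0],"delta_rot":[0,0,0],"fingers":-1},{"dp":[-0.0078,0.0061,0],"delta_rot":[0,0,0],"fingers":-1},{"dp":[-0.0078,0.0061,0],"delta_rot":[0,0,0],"fingers":-1},{"dp":[-0.0078,0.0061,0],"delta_rot":[0,0,0],"fingers":-1},{"dp":[-0.0078,0.0061,0],"delta_rot":[0,0,0],"fingers":-1},{"dp":[-0.0078,0.0061,0],"delta_rot":[0,0,0],"fingers":-1}]' | grep -E 'pos|force:'
python3 look.py 11 26.3 92
```

```text
tcp_pos: [0.5887, 0.0334, 0.0897]
force: [-6.6, -3.4, 1.3]
gripper_force: 3.3
t 11.2333 deck [26.2 80.3] z 0.0897 toolx yaw in deck 230.98 tilt [-7.2e-03 -2.0e-04 -1.0e+00] gap 0.003680676594705512 F [-6.6 -3.4  1.3] q [-0.13  0.79  1.66 -0.    0.7  -2.57]
dp total [-0.0183  0.0146 -0.0017]
scene 230 deck ctr [ 44.8 105.6] ext [38.3 36.8]
```

```bash
python3 -m crank '[{"dp":[-0.0047,0.0038,0],"delta_rot":[0,0,0],"fingers":-1},{"dp":[-0.0047,0.0038,0],"delta_rot":[0,0,0],"fingers":-1},{"dp":[-0.0031,0.0025,0],"delta_rot":[0,0,0],"fingers":-1},{"dp":[0,0,0],"delta_rot":[0,0,0],"fingers":-1},{"dp":[0,0,0],"delta_rot":[0,0,0],"fingers":-1}]' | grep -E 'pos|force:'
python3 look.py 12 26.3 90
python3 -m crank '[{"dp":[-0.003,0.001,0],"delta_rot":[0,0,0],"fingers":-1},{"dp":[0,0,0],"delta_rot":[0,0,0],"fingers":-1},{"dp":[0,0,0],"delta_rot":[0,0,0],"fingers":-1}]' | grep -E 'pos|force:'
python3 look.py 13 26.3 90
```

```text
tcp_pos: [0.5894, 0.0416, 0.0897]
force: [-4.9, -1.9, 1.2]
gripper_force: 2.4
t 11.75 deck [26.7 88.5] z 0.0897 toolx yaw in deck 230.98 tilt [-0.0058  0.     -1.    ] gap 0.0004530285436697991 F [-4.9 -1.9  1.2] q [-0.12  0.79  1.65 -0.    0.7  -2.56]
dp total [-0.0018  0.0025 -0.0016]
scene 234 deck ctr [ 46.3 113.1] ext [39.9 38.2]
tcp_pos: [0.5896, 0.0429, 0.0897]
force: [-5.5, -2.5, 0.7]
gripper_force: 2.8
t 12.1 deck [26.9 89.8] z 0.0897 toolx yaw in deck 230.98 tilt [-6.8e-03 -1.0e-04 -1.0e+00] gap 0.0012966384653209646 F [-5.5 -2.5  0.7] q [-0.12  0.79  1.65 -0.    0.7  -2.55]
dp total [ 0.0005  0.0012 -0.0017]
scene 231 deck ctr [ 46.3 114.1] ext [39.9 36.7]
```

Still moving freely. I'll keep going in 1 mm steps until the y force rises.

```bash
for i in 1; do :; done
python3 -m crank '[{"dp":[-0.002,0.0012,0],"delta_rot":[0,0,0],"fingers":-1},{"dp":[0,0,0],"delta_rot":[0,0,0],"fingers":-1},{"dp":[0,0,0],"delta_rot":[0,0,0],"fingers":-1}]' | grep -E 'pos|^force:'
python3 -m crank '[{"dp":[-0.002,0.0012,0],"delta_rot":[0,0,0],"fingers":-1},{"dp":[0,0,0],"delta_rot":[0,0,0],"fingers":-1},{"dp":[0,0,0],"delta_rot":[0,0,0],"fingers":-1}]' | grep -E 'pos|^force:'
python3 look.py 14 26.3 90
```

```text
tcp_pos: [0.5897, 0.0433, 0.0897]
force: [-5.8, -4.7, 2.0]
tcp_pos: [0.5897, 0.0436, 0.0897]
force: [-7.7, -8.1, 3.0]
t 12.7 deck [27.  90.5] z 0.0897 toolx yaw in deck 231.04 tilt [-0.0079 -0.0025 -1.    ] gap 0.005160803296268732 F [-7.7 -8.1  3. ] q [-0.11  0.79  1.65 -0.01  0.71 -2.55]
dp total [ 0.0016  0.0004 -0.0016]
scene 230 deck ctr [ 46.3 114.4] ext [39.9 36.6]
```

View pics/v14.png

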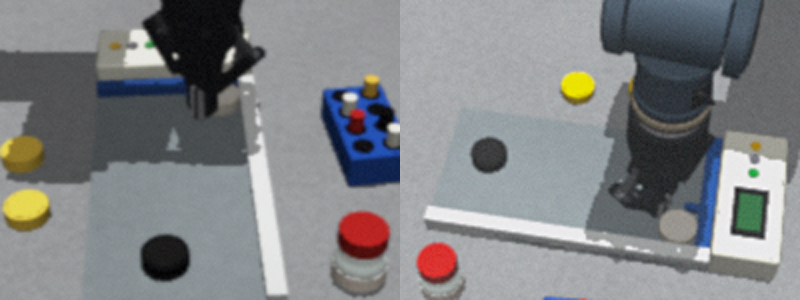

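Both the x and y forces rise and motion has stopped. The disc fills the pocket corner at scene (678,224), covering the window. I'll back off along the push normal, then up.

```bash
python3 -m crank '[{"dp":[0.004,0,0],"delta_rot":[0,0,0],"fingers":-1},{"dp":[0.01,0,0],"delta_rot":[0,0,0],"fingers":-1},{"dp":[0.02,0,0],"delta_rot":[0,0,0],"fingers":-1},{"dp":[0.03,0,0],"delta_rot":[0,0,0],"fingers":-1},{"dp":[0,0,-0.05],"delta_rot":[0,0,0],"fingers":-1},{"dp":[0,0,-0.07],"delta_rot":[0,0,0],"fingers":-1},{"dp":[0.05,0,-0.07],"delta_rot":[0,0,0],"fingers":-1},{"dp":[0.07,0,-0.07],"delta_rot":[0,0,0],"fingers":-1},{"dp":[0.07,0,-0.05],"delta_rot":[0,0,0],"fingers":-1},{"dp":[0.03,0,0],"delta_rot":[0,0,0],"fingers":-1},{"dp":[0,0,0],"delta_rot":[0,0,0],"fingers":-1},{"dp":[0,0,0],"delta_rot":[0,0,0],"fingers":-1}]' | grep -E 'pos|^force:'
python3 look.py 15 26.3 90
python3 - <<'E'
import cv2;p=cv2.imread('pics/v15.png');cv2.imwrite('pics/v15c.png',cv2.resize(p[50:170],(800,240)) if 0 else p)
E
```

```text
tcp_pos: [0.5057, -0.058, 0.2386]
force: [-1.3, -0.5, -0.8]
t 13.8 deck [-54.8 -12.9] z 0.2386 toolx yaw in deck 230.81 tilt [ 2.7e-03 -3.0e-04 -1.0e+00] gap 0.001510827753468716 F [-1.3 -0.5 -0.8] q [-0.33  0.47  1.79  0.    0.88 -2.77]
dp total [-0.2616  0.005   0.2966]
side 178 deck ctr [ 43.8 111. ] ext [38.5 35. ]
scene 150 deck ctr [ 46.4 113.7] ext [40.2 38.1]
```

View pics/v15.png

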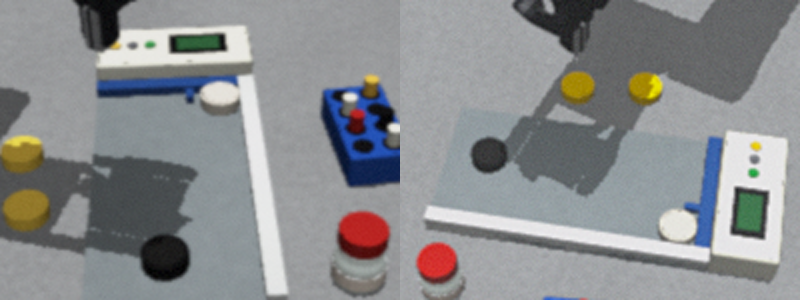

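The disc now sits at the corner (scene (678,225), side (219,97)), and everything else is in place. I'll do one numeric check of the gaps to stop and rail.

Run:
```python
from h import *
for n in('scene','side','scene'):
    p,d=manip.snapshot(n);m=manip.camera_model(n);hsv=cv2.cvtColor(p,cv2.COLOR_RGB2HSV).astype(int);H,S,V=[hsv[...,i] for i in range(3)]
    v,u=np.mgrid[90:290,150:360];uv=np.c_[u.ravel(),v.ravel()]
    h=H[v,u].ravel();s=S[v,u].ravel();val=V[v,u].ravel()
    D22=(cast(m,uv,.022)[:,:2]-O)@np.c_[EX,EY]*1000;D26=(cast(m,uv,.026)[:,:2]-O)@np.c_[EX,EY]*1000
    b=(h>100)&(h<125)&(s>110)&(D22[:,0]>30)&(D22[:,0]<56)&(D22[:,1]>120)
    b2=(h>100)&(h<125)&(s>110)&(D22[:,0]>-60)&(D22[:,0]<0)&(D22[:,1]>110)
    w=(val>165)&(s<70)&(s>6)&(abs(D26[:,0]-44)<24)&(abs(D26[:,1]-112)<24)
    print(n,'stop blue y near disc',D22[b,1].min().round(1),D22[b,1].max().round(1),'far',np.percentile(D22[b2,1],[1,50,99]).round(1),'disc y',D26[w,1].min().round(1),D26[w,1].max().round(1),'x',D26[w,0].min().round(1))
    cv2.imwrite(f'pics/fin_{n}.png',cv2.resize(p[180:230,270:340] if n=='scene' else p[145:195,230:300],(560,400),interpolation=cv2.INTER_CUBIC)[...,::-1])
a=[cv2.imread(f'pics/fin_{n}.png') for n in('scene','side')];cv2.imwrite('pics/fin.png',cv2.resize(np.hstack(a),(800,286)))
```

```text
scene stop blue y near disc 135.1 149.8 far [134.9 141.9 149.4] disc y 88.5 134.6 x 20.8
side stop blue y near disc 138.3 148.9 far [123.  136.1 149.4] disc y 93.9 133.9 x 24.7
scene stop blue y near disc 135.1 149.8 far [134.8 141.9 149.4] disc y 88.3 134.6 x 20.3
```

View pics/fin.png

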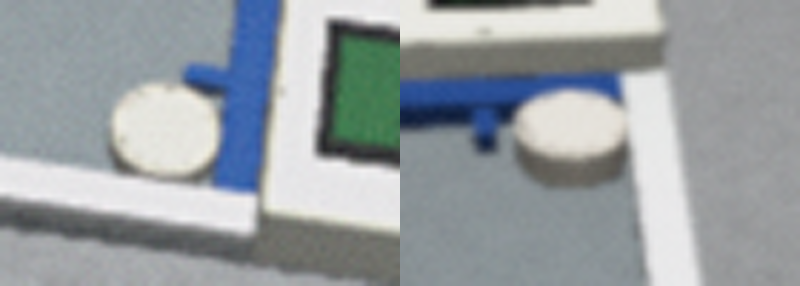

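The disc touches the stop (edge at 134.6 against a face at about 135) and the rail, both in the numbers and in the close-up at (165,130) and (570,135). I'll hand it in.

```bash
python3 -c "from station import manip;print(manip.sign_off())"
```

```text
the job is handed in; nothing more can be done
None
```

The white disc was pushed across to the rail, slid along it and seated snug against both rail and stop (disc edge within about 1 mm of each in the final images); the arm is backed off, the other items look undisturbed, and the job is handed in at about 14 s; the finger left the disc briefly twice to turn and recentre while it rested on the rail.

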